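# Unclamp the parts tote and tip the nuts into one corner

### The arm

A 7-joint arm with a two-finger parallel gripper is mounted at the origin on the work surface. World frame = base frame: x ahead of the robot, y to its left, z up, the work surface at z = 0. Lengths are in m, angles in rad, forces in N, time in s.
With the tool pointing down it reaches from about 0.4 to 0.85 m from the base axis. Payload 4.5 kg.
Tool frame: the origin (TCP) lies midway between the tips of the shut fingers; the grasp point (between the pads) lies behind it (r.grip_point_offset is the z of the grasp point in the tool frame, in m); z points along the fingers, y is the line along which they close (so a half turn about z gives the same grasp; the last joint's range is limited). The gripper opens to 88 mm and grips with 3 to 60 N. Pads are 18 mm wide; open, the fingers measure 123 mm over their backs; the gripper's body (75 mm by 187 mm) begins 45 mm behind the grasp point.
Start: joints at [-1.183, 0.689, -0.195, 1.565, 0.157, 0.902, -0.215], TCP at [0.217, 0.586, 0.239] pointing down, gripper open.
Joint ranges: [-3.01, 3.01], [-0.46, 2.08], [-1.47, 1.51], [0.13, 2.56], [-1, 4.14], [0.04, 2.09], [-2.66, 2.66]. Speed limits (rad/s): [2.57, 2.57, 3.14, 3.14, 3.14, 3.14, 3.14].

### API

Orientations are given as a unit quaternion [x, y, z, w].
In Python, from plant import r, optics, workorder gives the robot as it stands.
- The arm moves only by the shell command python3 -m creep 'ROWS' [FORCE]. ROWS is JSON, a list of rows, each an object of numbers: "grip": the gripper command: -1 is shut, 1 is fully open, values between are in proportion; "tx", "ty", "tz": the shift along the tool's x, y, z in cm; "spin": the turn about the tool's z in degrees. In form: [{"grip": .., "tx": .., "ty": .., "tz": .., "spin": ..}, ...]. A call has 1 to 8 rows; each row shifts and turns the commanded pose from where the row before left it, along the tool's axes as they then stand; what a row does not reach is not made up. A row lasts 1/12 s, in which the tool goes at most 41.7 mm and 7.16 degrees, less where a joint would pass 70% of its speed; a pose out of reach is approached as far as the arm can. A call with a gripper value outside its range is refused whole. The fingers move at their own pace and stop on an object; FORCE is the grip in N (left out, the last holds). Time passes only in rows, so rows that do not move let the fingers close. It gives the time, the measured TCP pose, the force, the opening and the grip force at its end, in the units of the state.
- r.get_state(): the state, without advancing time (a new reading comes with each control period).
- optics.snapshot(name): name is "scene" or "side" or "wrist"; returns (picture, depth): 400x640x3 uint8, red, green, blue; 400x640 float32, m along the optical axis (not along the pixel's ray), 0 where there is no reading.
- optics.get_calibration(name): a dict with "fx", "fy", "cx", "cy" (pixels), "extrinsics" (4x4, takes a point from world to camera coordinates). Camera axes: x right, y down, z forward; pixel columns grow to the right and rows downward; lengths in m; the calibration is good to about 2 mm. The wrist camera is an equidistant fisheye: a pixel r from the principal point sees the ray r / f radians off the axis. A picture is of the moment at which its call begins: read the wrist's pose just before it. get_calibration takes no time and is no camera call; for the wrist camera it gives the pose at the moment of the call.
- workorder.finish_job(): hands the job in; it is judged then, once.
The state is a dict: "clock": time; "q": joint angles; "qd": joint speeds; "joint_torque": joint torques, N m; "tool_pos": TCP position; "eef_rot": TCP orientation; "contact_force": force on the tool from outside, world axes, zero at the start; "moment": the same for the moment, N m; "opening": opening from 0.0 (shut) to 1.0 (fully open); "finger_force": force on a finger pad.
Only numpy, scipy, OpenCV 4.12 (cv2) and the standard library are available. Lean on these libraries where they do the work, as an engineer would, in place of code of your own. Each camera call takes 0.05 s, during which the arm holds its last target. There are 200 camera calls.

### The job

Turn both black clamp knobs anticlockwise, one after the other, fully to their end stops so that the clamp dogs swing off the tote's rim. Then take the tote by its grip tab and lift that corner until the tote is tilted by about 30 degrees and all four loose nuts have slid into the corner opposite the tab; the low corner may stay resting on the board. Finish while still gripping the tote and holding it steady at that tilt, with all nuts still inside and the offcut, glue bottle and screwdriver left where they are.

Things in the scene. Friction and masses are not known exactly. Their poses are not given: they have to be found in the camera images.
- clamp_left (a joint): knob of the clamp left (+y) of the tote: captive bolt with a 14 mm wide steel dog pointing inward over the tote's rim at 0. Angle in rad about the upright bolt, growing anticlockwise seen from above; end stops at -0.2 and 1.25, starts near 0. At 1.25 the dog is clear of the tote. Stays where it is left; turns with about 0.08 Nm.
- clamp_right (a joint): knob of the clamp right (-y) of the tote: captive bolt with a 14 mm wide steel dog pointing inward over the tote's rim at 0. Angle in rad about the upright bolt, growing anticlockwise seen from above; end stops at -0.2 and 1.25, starts near 0. At 1.25 the dog is clear of the tote. Stays where it is left; turns with about 0.08 Nm.
- clamp_left_grip (a point): middle of the left clamp's black bar grip, on the bolt axis, 107 mm above the bench. The bar is 48 mm long, 12 mm thick, 30 mm high (from 17 mm below this point to 13 mm above) and lies in line with the dog, along this point's y axis, which turns with it. The dog's upper face is 29 mm below this point.
- clamp_right_grip (a point): middle of the right clamp's black bar grip, on the bolt axis, 107 mm above the bench. The bar is 48 mm long, 12 mm thick, 30 mm high (from 17 mm below this point to 13 mm above) and lies in line with the dog, along this point's y axis, which turns with it. The dog's upper face is 29 mm below this point.
- tote: square grey open tote, 160 x 160 x 55 mm outside, walls and floor 5 mm, 0.25-0.42 kg, on a fixed board 12 mm thick. Origin: middle of its underside. x runs along a diagonal to the corner with the grip tab, z up. Outer bottom point of the opposite corner: x = -113 mm, y = 0. The side corners at y = +-113 mm lie 3 mm under the clamp dogs; clamp axes at y = +-148 mm.
- tote_grip (a point): centre of the grip tab: an upright grey plate sticking out of the tote's corner along the tote's x axis, 14 mm thick (along the tote's y), 40 mm high (20 mm above and below this point), reaching 54 mm out of the corner. In the tote's frame at x = 142, z = 40 mm; 52 mm above the bench at first; axes as the tote's.
- tote_corner (a point): inner corner of the tote opposite the grip tab, where the nuts must gather: at x = -106 mm, y = 0, 12 mm above the tote's underside in the tote's frame
- hexnut1: steel hexagon nut with a round hole, 24 mm across flats, 13 mm high, 35 g, smooth, loose in the tote (slides on its floor and walls from about 20 degrees of tilt); origin at its centre
- hexnut2: steel hexagon nut with a round hole, 24 mm across flats, 13 mm high, 35 g, smooth, loose in the tote (slides on its floor and walls from about 20 degrees of tilt); origin at its centre
- square1: steel square nut with a round hole, 20 x 20 mm, 10 mm high, 35 g, smooth, loose in the tote (slides on its floor and walls from about 20 degrees of tilt); origin at its centre
- square2: steel square nut with a round hole, 20 x 20 mm, 10 mm high, 35 g, smooth, loose in the tote (slides on its floor and walls from about 20 degrees of tilt); origin at its centre
- offcut: bystander: softwood offcut 120 x 45 x 45 mm lying on the bench left of the board; origin at the middle of its underside
- glue: bystander: white glue bottle, 60 mm in diameter, 170 mm tall, standing right of the board on the robot's side; origin at the middle of its underside
- driver: bystander: screwdriver lying on the bench to the right of the board on the far side; its own x axis runs along it

How it is judged:
By the outcome, as a careful person would: the job done as asked, in the order asked, and still so for the second after the job is handed in, while the arm keeps its last pose, push and grip.
It also fails if it takes over 58 s, if anything falls off the work surface, if the arm or the gripper's body presses on something with over 40 N, if the wrist force passes 120 N, or if a joint passes its speed limit or range.

## Working session

There is one attempt and no reset: what is moved stays moved. The work goes in short steps, Python scripts to look and compute and a shell command to move; the robot and the scene stay as the last step left them, time stands still between calls to the robot, and variables do not carry over. Pictures are saved under pics/ and viewed, at most 12 in all, crops included, and the job is handed in when it is done.

```bash
ls; mkdir -p pics
cat > h.py <<'E'
import numpy as np, cv2
from scipy.spatial.transform import Rotation as R
from plant import r, optics, workorder
def snap(n,f):
    p,d=optics.snapshot(n); cv2.imwrite('pics/'+f,p[:,:,::-1]); np.save('pics/'+f[:-4]+'.npy',d); return p,d
def px(n,d,u,v):
    c=optics.get_calibration(n); z=np.median(d[v-1:v+2,u-1:u+2]); 
    P=np.array([(u-c['cx'])/c['fx']*z,(v-c['cy'])/c['fy']*z,z,1]); return (np.linalg.inv(c['extrinsics'])@P)[:3]
E
python3 - <<'E'
from h import *
snap('scene','s0.png'); snap('side','d0.png')
s=r.get_state(); print(s['clock'],s['tool_pos'],R.from_quat(s['eef_rot']).as_matrix().round(3),s['opening'],r.grip_point_offset)
for n in('scene','side'):
    c=optics.get_calibration(n);print(n,np.linalg.inv(c['extrinsics']).round(2))
E
```

```text
pics
0.1 [0.21637961 0.58573986 0.23800536] [[-0.938  0.346 -0.   ]
 [ 0.346  0.938 -0.002]
 [-0.    -0.002 -1.   ]] 0.9996985655594899 -0.0187
scene [[ 0.76  0.54 -0.36  0.99]
 [ 0.65 -0.63  0.42 -0.45]
 [ 0.   -0.55 -0.83  1.05]
 [ 0.    0.    0.    1.  ]]
side [[ 0.98 -0.14  0.16  0.41]
 [-0.21 -0.67  0.71 -0.63]
 [ 0.01 -0.73 -0.68  0.74]
 [ 0.    0.    0.    1.  ]]
```

View pics/s0.png

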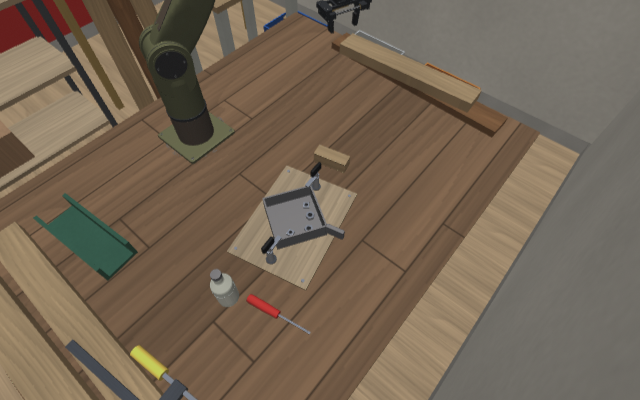

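View pics/d0.png

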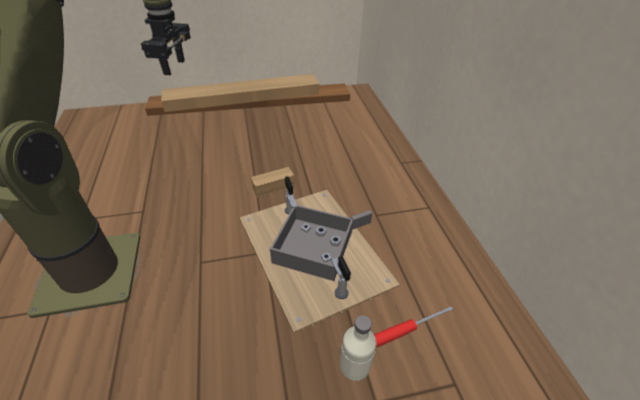

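The scene view shows the tote at about (297,217), its tab at (338,233) and the knobs at (315,170) and (267,245). In the side view the tab is at (362,219) and the knobs at (290,187) and (344,268). I'll enlarge both views.

Run:
```python
import cv2,numpy as np
a=cv2.imread('pics/s0.png')[155:275,240:360]; b=cv2.imread('pics/d0.png')[170:310,260:380]
a=cv2.resize(a,None,fx=400/120,fy=400/120,interpolation=cv2.INTER_CUBIC);b=cv2.resize(b,(400,467),interpolation=cv2.INTER_CUBIC)
o=np.zeros((467,800,3),np.uint8);o[:400,:400]=a;o[:,400:]=b;cv2.imwrite('pics/c0.png',o)
from h import *
for n,f,roi in(('scene','s0',(155,275,240,360)),('side','d0',(170,310,260,380))):
    p=cv2.imread(f'pics/{f}.png').astype(int);d=np.load(f'pics/{f}.npy');c=optics.get_calibration(n)
    v,u=np.mgrid[roi[0]:roi[1],roi[2]:roi[3]];z=d[v,u]
    P=np.stack([(u-c['cx'])/c['fx']*z,(v-c['cy'])/c['fy']*z,z,z*0+1],-1)@np.linalg.inv(c['extrinsics']).T
    pc=p[v,u]; m=(pc.max(-1)<45)&(z>0)&(P[...,2]>.08)&(P[...,2]<.14)
    k,l,st,ce=cv2.connectedComponentsWithStats(m.astype(np.uint8))
    for i in range(1,k):
        if st[i,4]>10:
            q=P[l==i][:,:3];print(n,'dark',ce[i]+[roi[2],roi[0]],st[i,4],np.median(q,0).round(3),q.min(0).round(3),q.max(0).round(3))
    m=(z>0)&(P[...,2]>.055)&(P[...,2]<.085)&(pc.max(-1)-pc.min(-1)<25)
    q=P[m][:,:2];print(n,'rim',cv2.minAreaRect(q.astype(np.float32)*1000),'far',q[np.argsort(q@[1,0])[-8:]].round(3).tolist())
```

```text
scene dark [315.57894737 169.13157895] 76 [0.507 0.099 0.116] [0.498 0.077 0.096] [0.512 0.126 0.123]
scene dark [267.55681818 244.89772727] 88 [ 0.579 -0.186  0.116] [ 0.57  -0.208  0.093] [ 0.582 -0.163  0.124]
scene rim ((549.143310546875, -47.26411437988281), (235.33297729492188, 225.528564453125), 61.122806549072266) far [[0.699, 0.004], [0.699, 0.003], [0.699, 0.004], [0.699, -0.006], [0.7, -0.002], [0.7, -0.006], [0.7, -0.002], [0.701, -0.003]]
side dark [288.77777778 185.56944444] 72 [0.501 0.084 0.118] [0.495 0.075 0.097] [0.508 0.113 0.123]
side dark [343.75539568 268.50359712] 139 [ 0.571 -0.196  0.119] [ 0.565 -0.21   0.094] [ 0.579 -0.165  0.124]
side rim ((540.7219848632812, -40.32209777832031), (233.97662353515625, 231.38507080078125), 57.39344787597656) far [[0.696, -0.009], [0.696, -0.007], [0.697, -0.008], [0.697, -0.009], [0.698, -0.008], [0.699, -0.007], [0.699, -0.007], [0.7, -0.006]]
```

View pics/c0.png

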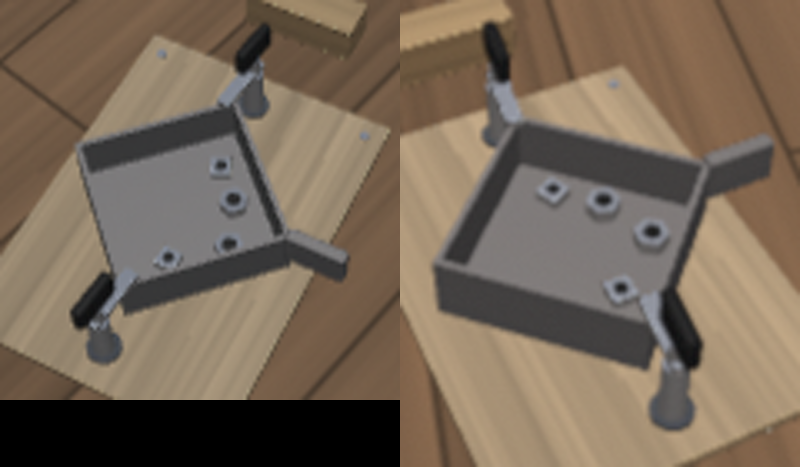

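The crops show both bars in line with their dogs, which point inward, and the tab at the far corner. The knobs are at about (.503,.100) and (.574,-.187), 0.296 m apart as specified, so the tote's yaw is about 14°. Now I'll approach the left knob.

```bash
python3 -m creep '[{"grip":1,"spin":7},{"grip":1,"spin":7},{"grip":1,"spin":7},{"grip":1,"spin":7},{"grip":1,"spin":7},{"grip":1,"spin":7},{"grip":1,"spin":7},{"grip":1,"spin":7}]' 30
python3 -m creep '[{"grip":1,"tx":-3.6,"ty":1.08},{"grip":1,"tx":-3.6,"ty":1.08},{"grip":1,"tx":-3.6,"ty":1.08},{"grip":1,"tx":-3.6,"ty":1.08},{"grip":1,"tx":-3.6,"ty":1.08},{"grip":1,"tx":-3.6,"ty":1.08},{"grip":1,"tx":-3.6,"ty":1.08},{"grip":1,"tx":-3.6,"ty":1.08}]'
python3 -m creep '[{"grip":1,"tx":-3.6,"ty":1.08},{"grip":1,"tx":-3.6,"ty":1.08},{"grip":1,"tx":-3.6,"ty":1.08},{"grip":1,"tx":-3.6,"ty":1.08},{"grip":1,"tx":-3.6,"ty":1.08},{"grip":1,"tx":-3.6,"ty":1.08},{"grip":1,"tx":-3.6,"ty":1.08},{"grip":1}]'
cat >> h.py <<'E'
def where():
    s=r.get_state(); M=R.from_quat(s['eef_rot']).as_matrix()
    print('t',round(s['clock'],2),'tcp',s['tool_pos'].round(4) if hasattr(s['tool_pos'],'round') else s['tool_pos'],'yaw_y',np.degrees(np.arctan2(M[1,1],M[0,1])).round(1),'z',M[:,2].round(3),'F',np.round(s['contact_force'],1),'M',np.round(s['moment'],2),'op',round(s['opening'],3),'ff',np.round(s['finger_force'],1),'q',np.round(s['q'],2)); return np.array(s['tool_pos']),M
def go(x,y,z):
    p,M=where(); print('tool cm',((M.T@(np.array([x,y,z])-p))*100).round(2))
E
python3 - <<'E'
from h import *
go(.503,.100,.088)
snap('wrist','w1.png')
c=optics.get_calibration('side');d=np.load('pics/d0.npy')
print('glue',px('side',d,363,325),px('side',d,357,350))
E
```

```text
t 0.1 tcp [0.2164 0.5857 0.238 ] yaw_y 69.7 z [-0.    -0.002 -1.   ] F [ 0.2  0.7 -0.2] M [ 0.04  0.02 -0.01] op 1.0 ff 0.0 q [-1.18  0.69 -0.19  1.57  0.16  0.9  -0.22]
tool cm [-43.71 -35.62  15.07]
glue [ 0.55784332 -0.3505258   0.171313  ] [ 0.54799227 -0.36565293  0.1162183 ]$[0]: bad value
$[0]: bad value
$[0]: bad value
```

View pics/w1.png

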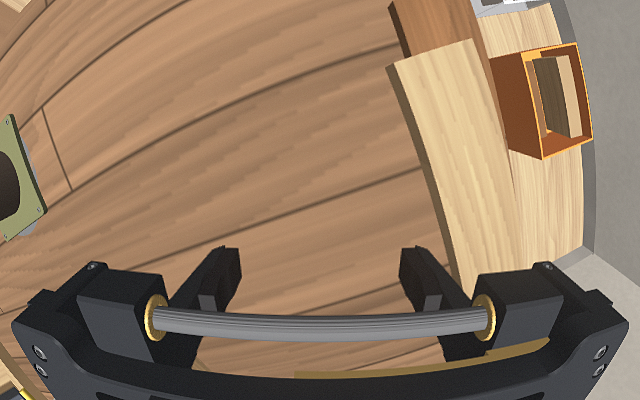

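The wrist view shows only the bench: the rows were refused, so nothing moved. They seem to need every key.

```bash
python3 -m creep '[{"grip":1,"tx":0,"ty":0,"tz":0,"spin":7},{"grip":1,"tx":0,"ty":0,"tz":0,"spin":7},{"grip":1,"tx":0,"ty":0,"tz":0,"spin":7},{"grip":1,"tx":0,"ty":0,"tz":0,"spin":7},{"grip":1,"tx":0,"ty":0,"tz":0,"spin":7},{"grip":1,"tx":0,"ty":0,"tz":0,"spin":7},{"grip":1,"tx":0,"ty":0,"tz":0,"spin":7},{"grip":1,"tx":0,"ty":0,"tz":0,"spin":7}]' 30 && 
python3 -m creep '[{"grip":1,"tx":-3.6,"ty":1.08,"tz":0,"spin":0},{"grip":1,"tx":-3.6,"ty":1.08,"tz":0,"spin":0},{"grip":1,"tx":-3.6,"ty":1.08,"tz":0,"spin":0},{"grip":1,"tx":-3.6,"ty":1.08,"tz":0,"spin":0},{"grip":1,"tx":-3.6,"ty":1.08,"tz":0,"spin":0},{"grip":1,"tx":-3.6,"ty":1.08,"tz":0,"spin":0},{"grip":1,"tx":-3.6,"ty":1.08,"tz":0,"spin":0},{"grip":1,"tx":0,"ty":0,"tz":0,"spin":0}]'
python3 - <<'E'
from h import *
go(.503,.100,.088)
E
```

```text
clock: 0.82
tool_pos: [0.2163, 0.5861, 0.2384]
eef_rot: [0.62, 0.785, -0.0, 0.0]
contact_force: [-0.2, -0.5, -0.4]
opening: 1.0
finger_force: 0.0
clock: 1.48
tool_pos: [0.3543, 0.3509, 0.2387]
eef_rot: [0.622, 0.783, -0.002, 0.003]
contact_force: [0.1, -1.0, -0.8]
opening: 1.002
finger_force: 0.0
t 1.48 tcp [0.3543 0.3509 0.2387] yaw_y 13.0 z [ 0.002 -0.006 -1.   ] F [ 0.1 -1.  -0.8] M [-0.08  0.04  0.01] op 1.002 ff 0.0 q [-0.92  0.53  0.06  1.94 -0.04  0.67 -0.6 ]
tool cm [-27.7    8.83  15.25]
```

```bash
python3 -m creep '[{"grip":1,"tx":-3.5,"ty":1.1,"tz":0.7,"spin":0},{"grip":1,"tx":-3.5,"ty":1.1,"tz":0.7,"spin":0},{"grip":1,"tx":-3.5,"ty":1.1,"tz":0.7,"spin":0},{"grip":1,"tx":-3.5,"ty":1.1,"tz":0.7,"spin":0},{"grip":1,"tx":-3.5,"ty":1.1,"tz":0.7,"spin":0},{"grip":1,"tx":-3.5,"ty":1.1,"tz":0.7,"spin":0},{"grip":1,"tx":-3.5,"ty":1.1,"tz":0.7,"spin":0},{"grip":1,"tx":-3.2,"ty":1.1,"tz":0.7,"spin":0}]'
python3 -m creep '[{"grip":1,"tx":0,"ty":0,"tz":0,"spin":0},{"grip":1,"tx":0,"ty":0,"tz":0,"spin":0}]'
python3 - <<'E'
from h import *
go(.503,.100,.088)
snap('wrist','w2.png')
E
```

```text
clock: 2.15
tool_pos: [0.5017, 0.1093, 0.1822]
eef_rot: [0.618, 0.786, -0.0, -0.0]
contact_force: [1.3, -0.3, -0.5]
opening: 1.001
finger_force: 0.0
clock: 2.32
tool_pos: [0.5017, 0.109, 0.1821]
eef_rot: [0.62, 0.785, -0.001, 0.0]
contact_force: [-0.8, 1.2, 0.1]
opening: 1.001
finger_force: 0.0
t 2.32 tcp [0.5017 0.109  0.1821] yaw_y 13.4 z [-0.001 -0.001 -1.   ] F [-0.8  1.2  0.1] M [-0.03  0.12  0.05] op 1.001 ff 0.0 q [-0.3   0.63 -0.01  1.96  0.02  0.55 -0.09]
tool cm [-0.9  -0.07  9.41]
```

View pics/w2.png

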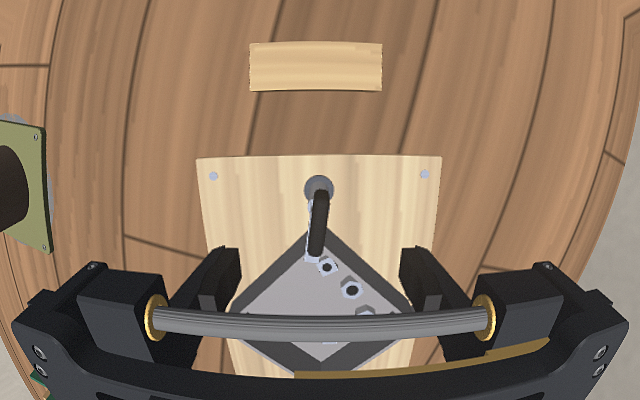

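The wrist view shows the left bar from about (320,192) to (316,255), centred between the fingers. I'll refine its position with the wrist depth.

```bash
cat >> h.py <<'E'
def wbar(f):
    p=cv2.imread(f'pics/{f}.png').astype(int);z=np.load(f'pics/{f}.npy');c=optics.get_calibration('wrist')
    v,u=np.mgrid[:400,:640];dx,dy=u-c['cx'],v-c['cy'];rr=np.hypot(dx,dy)+1e-9;t=np.tan(rr/c['fx'])
    P=np.stack([dx/rr*t*z,dy/rr*t*z,z,z*0+1],-1)@np.linalg.inv(c['extrinsics']).T
    m=(z>0)&(p.max(-1)<60)&(P[...,2]>.113)&(P[...,2]<.128)&(abs(u-320)<60)&(v<262)
    k,l,st,ce=cv2.connectedComponentsWithStats(m.astype(np.uint8));i=1+np.argmax(st[1:,4])
    q=P[l==i][:,:2];b=cv2.minAreaRect((q*1000).astype(np.float32));print(st[i],b,cv2.boxPoints(b).round(0).tolist(),q.mean(0),np.median(P[l==i][:,2]))
    return P
E
python3 - <<'E'
from h import *
wbar('w2')
E
```

```text
[307 197  22  60 539] ((500.5113830566406, 104.80343627929688), (11.911633491516113, 46.62693405151367), 6.194090843200684) [[492.0, 127.0], [497.0, 81.0], [509.0, 82.0], [504.0, 129.0]] [0.50045758 0.10298614] 0.11754221224319705
```

```bash
python3 -m creep '[{"grip":1,"tx":0,"ty":0,"tz":0,"spin":3.5},{"grip":1,"tx":0,"ty":0,"tz":0,"spin":3.5},{"grip":1,"tx":-0.5,"ty":-0.1,"tz":2,"spin":0},{"grip":1,"tx":0,"ty":0,"tz":2,"spin":0},{"grip":1,"tx":0,"ty":0,"tz":2,"spin":0},{"grip":1,"tx":0,"ty":0,"tz":2,"spin":0},{"grip":1,"tx":0,"ty":0,"tz":1.3,"spin":0},{"grip":1,"tx":0,"ty":0,"tz":0,"spin":0}]' 30
python3 -m creep '[{"grip":-1,"tx":0,"ty":0,"tz":0,"spin":0},{"grip":-1,"tx":0,"ty":0,"tz":0,"spin":0},{"grip":-1,"tx":0,"ty":0,"tz":0,"spin":0},{"grip":-1,"tx":0,"ty":0,"tz":0,"spin":0},{"grip":-1,"tx":0,"ty":0,"tz":0,"spin":0},{"grip":-1,"tx":0,"ty":0,"tz":0,"spin":0},{"grip":-1,"tx":0,"ty":0,"tz":0,"spin":0},{"grip":-1,"tx":0,"ty":0,"tz":0,"spin":0}]'
python3 - <<'E'
from h import *
go(.501,.104,.088)
E
```

```text
clock: 3.03
tool_pos: [0.4983, 0.1083, 0.0878]
eef_rot: [0.663, 0.749, -0.001, -0.002]
contact_force: [-0.6, 0.2, 0.8]
opening: 0.994
finger_force: 0.0
clock: 3.7
tool_pos: [0.5007, 0.1061, 0.0898]
eef_rot: [0.664, 0.747, 0.0, 0.0]
contact_force: [-0.7, -0.1, 0.2]
opening: 0.419
finger_force: 0.0
t 3.7 tcp [0.5007 0.1061 0.0898] yaw_y 6.7 z [ 0.  0. -1.] F [-0.7 -0.1  0.2] M [-0.12  0.05 -0.04] op 0.419 ff 0.0 q [-0.3   0.79  0.01  2.03 -0.02  0.32 -0.16]
tool cm [-0.22  0.01  0.18]
```

```bash
python3 -m creep '[{"grip":-1,"tx":-0.2,"ty":0,"tz":0,"spin":0},{"grip":-1,"tx":0,"ty":0,"tz":0,"spin":0},{"grip":-1,"tx":0,"ty":0,"tz":0,"spin":0},{"grip":-1,"tx":0,"ty":0,"tz":0,"spin":0},{"grip":-1,"tx":0,"ty":0,"tz":0,"spin":0},{"grip":-1,"tx":0,"ty":0,"tz":0,"spin":0},{"grip":-1,"tx":0,"ty":0,"tz":0,"spin":0}]' 30
python3 -m creep '[{"grip":-1,"tx":0,"ty":0,"tz":0,"spin":-4},{"grip":-1,"tx":0,"ty":0,"tz":0,"spin":-4},{"grip":-1,"tx":0,"ty":0,"tz":0,"spin":-5},{"grip":-1,"tx":0,"ty":0,"tz":0,"spin":-5},{"grip":-1,"tx":0,"ty":0,"tz":0,"spin":-5},{"grip":-1,"tx":0,"ty":0,"tz":0,"spin":-5}]'
python3 - <<'E'
from h import *
where()
E
```

```text
clock: 4.28
tool_pos: [0.5018, 0.1042, 0.0898]
eef_rot: [0.664, 0.747, 0.001, 0.001]
contact_force: [3.1, -0.2, -2.4]
opening: 0.134
finger_force: 30.0
clock: 4.78
tool_pos: [0.5007, 0.1038, 0.0898]
eef_rot: [0.462, 0.887, -0.0, -0.0]
contact_force: [1.4, -1.5, 1.2]
opening: 0.136
finger_force: 30.0
t 4.78 tcp [0.5007 0.1038 0.0898] yaw_y 34.9 z [-0.    -0.001 -1.   ] F [ 1.4 -1.5  1.2] M [-0.22 -0.19 -0.02] op 0.136 ff 30.0 q [-0.24  0.79 -0.09  2.03  0.19  0.33  0.12]
```

Going well, with low forces. I'll continue to the stop: about 51° more plus a small overshoot.

```bash
python3 -m creep '[{"grip":-1,"tx":0,"ty":0,"tz":0,"spin":-5},{"grip":-1,"tx":0,"ty":0,"tz":0,"spin":-5},{"grip":-1,"tx":0,"ty":0,"tz":0,"spin":-5},{"grip":-1,"tx":0,"ty":0,"tz":0,"spin":-5},{"grip":-1,"tx":0,"ty":0,"tz":0,"spin":-5},{"grip":-1,"tx":0,"ty":0,"tz":0,"spin":-5},{"grip":-1,"tx":0,"ty":0,"tz":0,"spin":-5},{"grip":-1,"tx":0,"ty":0,"tz":0,"spin":-5}]'
python3 -m creep '[{"grip":-1,"tx":0,"ty":0,"tz":0,"spin":-4},{"grip":-1,"tx":0,"ty":0,"tz":0,"spin":-4},{"grip":-1,"tx":0,"ty":0,"tz":0,"spin":-3},{"grip":-1,"tx":0,"ty":0,"tz":0,"spin":-3},{"grip":-1,"tx":0,"ty":0,"tz":0,"spin":-2},{"grip":-1,"tx":0,"ty":0,"tz":0,"spin":0},{"grip":-1,"tx":0,"ty":0,"tz":0,"spin":0}]'
python3 - <<'E'
from h import *
where()
E
```

```text
clock: 5.45
tool_pos: [0.4997, 0.1024, 0.0898]
eef_rot: [0.131, 0.991, -0.002, -0.001]
contact_force: [-0.9, -3.5, 3.2]
opening: 0.13
finger_force: 30.0
clock: 6.03
tool_pos: [0.4997, 0.1019, 0.0897]
eef_rot: [-0.004, 1.0, -0.002, -0.001]
contact_force: [-1.3, -4.5, 5.4]
opening: 0.139
finger_force: 31.7
t 6.03 tcp [0.4997 0.1019 0.0897] yaw_y 90.5 z [-0.003 -0.003 -1.   ] F [-1.3 -4.5  5.4] M [-0.97  0.3  -0.69] op 0.139 ff 31.7 q [-0.11  0.8  -0.31  2.02  0.59  0.41  0.71]
```

The reaction moment of -0.69 Nm means it's at the stop. I'll release, rise and check.

```bash
python3 -m creep '[{"grip":0.3,"tx":0,"ty":0,"tz":0,"spin":0},{"grip":0.3,"tx":0,"ty":0,"tz":0,"spin":0},{"grip":0.3,"tx":0,"ty":0,"tz":0,"spin":0},{"grip":0.3,"tx":0,"ty":0,"tz":0,"spin":0},{"grip":0.3,"tx":0,"ty":0,"tz":0,"spin":0},{"grip":0.3,"tx":0,"ty":0,"tz":0,"spin":0},{"grip":0.3,"tx":0,"ty":0,"tz":-1,"spin":0},{"grip":0.5,"tx":0,"ty":0,"tz":-2,"spin":0}]'
python3 -m creep '[{"grip":1,"tx":0,"ty":0,"tz":-2,"spin":0},{"grip":1,"tx":0,"ty":0,"tz":-2,"spin":0},{"grip":1,"tx":0,"ty":0,"tz":-2,"spin":0},{"grip":1,"tx":0,"ty":0,"tz":0,"spin":0},{"grip":1,"tx":0,"ty":0,"tz":0,"spin":0}]'
python3 - <<'E'
from h import *
where()
snap('wrist','w3.png'); wbar('w3')
E
```

```text
clock: 6.7
tool_pos: [0.4995, 0.104, 0.1189]
eef_rot: [-0.007, 1.0, -0.001, -0.002]
contact_force: [0.6, -0.3, 0.2]
opening: 0.701
finger_force: 0.0
clock: 7.12
tool_pos: [0.5015, 0.1043, 0.181]
eef_rot: [-0.006, 1.0, 0.0, 0.001]
contact_force: [-0.1, 0.1, -0.4]
opening: 0.998
finger_force: 0.0
t 7.12 tcp [0.5015 0.1043 0.181 ] yaw_y 90.7 z [ 0.003  0.001 -1.   ] F [-0.1  0.1 -0.4] M [0.01 0.01 0.02] op 0.998 ff 0.0 q [-0.02  0.66 -0.45  1.96  0.47  0.63  0.81]
[307 188  20  61 383] ((499.1067810058594, 101.41153717041016), (11.414151191711426, 46.14444351196289), 84.90670776367188) [[476.0, 98.0], [522.0, 94.0], [523.0, 105.0], [477.0, 109.0]] [0.49680597 0.1008405 ] 0.11614530806374412
```

The left knob is at 84.9°, against an expected stop at about 85.5°. Now the right one.

```bash
python3 -m creep '[{"grip":1,"tx":0,"ty":0,"tz":0,"spin":7},{"grip":1,"tx":0,"ty":0,"tz":0,"spin":7},{"grip":1,"tx":0,"ty":0,"tz":0,"spin":7},{"grip":1,"tx":0,"ty":0,"tz":0,"spin":7},{"grip":1,"tx":0,"ty":0,"tz":0,"spin":7},{"grip":1,"tx":0,"ty":0,"tz":0,"spin":7},{"grip":1,"tx":0,"ty":0,"tz":0,"spin":7},{"grip":1,"tx":0,"ty":0,"tz":0,"spin":7}]'
python3 -m creep '[{"grip":1,"tx":0,"ty":0,"tz":0,"spin":7},{"grip":1,"tx":0,"ty":0,"tz":0,"spin":7},{"grip":1,"tx":0,"ty":0,"tz":0,"spin":6.7},{"grip":1,"tx":-3,"ty":0,"tz":0,"spin":0},{"grip":1,"tx":-3,"ty":0,"tz":0,"spin":0},{"grip":1,"tx":-3,"ty":0,"tz":0,"spin":0},{"grip":1,"tx":-3,"ty":0,"tz":0,"spin":0},{"grip":1,"tx":-3,"ty":0,"tz":0,"spin":0}]'
python3 -m creep '[{"grip":1,"tx":-3,"ty":0,"tz":0,"spin":0},{"grip":1,"tx":-3,"ty":0,"tz":0,"spin":0},{"grip":1,"tx":-3,"ty":0,"tz":0,"spin":0},{"grip":1,"tx":-3,"ty":0,"tz":0,"spin":0},{"grip":1,"tx":-2,"ty":0,"tz":0,"spin":0},{"grip":1,"tx":0,"ty":0,"tz":0,"spin":0},{"grip":1,"tx":0,"ty":0,"tz":0,"spin":0}]'
python3 - <<'E'
from h import *
where()
snap('wrist','w4.png'); wbar('w4')
E
```

```text
clock: 7.83
tool_pos: [0.5, 0.1039, 0.1786]
eef_rot: [0.466, 0.885, -0.001, -0.001]
contact_force: [-0.3, -0.3, 0.2]
opening: 0.999
finger_force: 0.0
clock: 8.5
tool_pos: [0.5364, -0.0427, 0.1785]
eef_rot: [0.615, 0.788, -0.001, -0.001]
contact_force: [0.4, 0.2, -0.4]
opening: 1.0
finger_force: 0.0
clock: 9.08
tool_pos: [0.5702, -0.1783, 0.1783]
eef_rot: [0.616, 0.787, -0.001, -0.001]
contact_force: [-0.4, 1.0, -0.0]
opening: 0.999
finger_force: 0.0
t 9.08 tcp [ 0.5702 -0.1783  0.1783] yaw_y 13.9 z [-0.003  0.    -1.   ] F [-0.4  1.  -0. ] M [-0.06  0.01  0.03] op 0.999 ff 0.0 q [ 0.3   0.73 -0.13  1.71  0.13  0.71  0.35]
[312 199  21  61 859] ((572.6783447265625, -182.70440673828125), (11.779423713684082, 47.441383361816406), 7.446253299713135) [[564.0, -160.0], [570.0, -207.0], [582.0, -205.0], [575.0, -158.0]] [ 0.57238563 -0.18172787] 0.11786933325834387
```

View pics/w4.png

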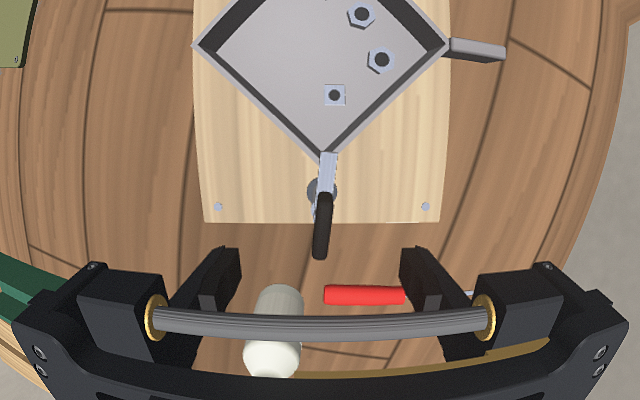

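The right bar runs from (323,195) to (319,257) and the fingers straddle it. The glue stands at about (272,330), clear of them. The bar's centre is (.573,-.183) and its yaw 7.4°. I'll descend and grip.

```bash
python3 -m creep '[{"grip":1,"tx":0,"ty":0,"tz":0,"spin":3.3},{"grip":1,"tx":0,"ty":0,"tz":0,"spin":3.2},{"grip":1,"tx":-0.5,"ty":0.2,"tz":2,"spin":0},{"grip":1,"tx":0,"ty":0,"tz":2,"spin":0},{"grip":1,"tx":0,"ty":0,"tz":2,"spin":0},{"grip":1,"tx":0,"ty":0,"tz":1.9,"spin":0},{"grip":1,"tx":0,"ty":0,"tz":1,"spin":0},{"grip":0,"tx":0,"ty":0,"tz":0,"spin":0}]' 30
python3 -m creep '[{"grip":-1,"tx":0,"ty":0,"tz":0,"spin":0},{"grip":-1,"tx":0,"ty":0,"tz":0,"spin":0},{"grip":-1,"tx":0,"ty":0,"tz":0,"spin":0},{"grip":-1,"tx":0,"ty":0,"tz":0,"spin":0},{"grip":-1,"tx":0,"ty":0,"tz":0,"spin":0},{"grip":-1,"tx":0,"ty":0,"tz":0,"spin":0},{"grip":-1,"tx":0,"ty":0,"tz":0,"spin":0},{"grip":-1,"tx":0,"ty":0,"tz":0,"spin":0}]'
python3 -m creep '[{"grip":-1,"tx":0,"ty":0,"tz":0,"spin":0},{"grip":-1,"tx":0,"ty":0,"tz":0,"spin":0},{"grip":-1,"tx":0,"ty":0,"tz":0,"spin":0},{"grip":-1,"tx":0,"ty":0,"tz":0,"spin":0},{"grip":-1,"tx":0,"ty":0,"tz":0,"spin":0},{"grip":-1,"tx":0,"ty":0,"tz":0,"spin":0}]'
python3 - <<'E'
from h import *
go(.5727,-.183,.0895)
E
```

```text
clock: 9.8
tool_pos: [0.572, -0.1794, 0.0883]
eef_rot: [0.658, 0.753, -0.001, -0.003]
contact_force: [-0.9, -0.1, 1.1]
opening: 0.951
finger_force: 0.0
clock: 10.47
tool_pos: [0.5738, -0.1819, 0.0908]
eef_rot: [0.659, 0.752, 0.0, 0.0]
contact_force: [0.2, 0.1, 0.7]
opening: 0.343
finger_force: 0.0
clock: 10.97
tool_pos: [0.5732, -0.1819, 0.0906]
eef_rot: [0.659, 0.752, -0.0, -0.0]
contact_force: [-2.4, 0.6, 1.1]
opening: 0.133
finger_force: 37.3
t 10.97 tcp [ 0.5732 -0.1819  0.0906] yaw_y 7.5 z [-0.001  0.    -1.   ] F [-2.4  0.6  1.1] M [-0.1   0.47  0.06] op 0.133 ff 37.3 q [ 0.28  0.86 -0.08  1.75  0.12  0.54  0.25]
tool cm [-0.1  -0.06  0.11]
```

```bash
python3 -m creep '[{"grip":-1,"tx":-0.1,"ty":0,"tz":0,"spin":-4},{"grip":-1,"tx":0,"ty":0,"tz":0,"spin":-4},{"grip":-1,"tx":0,"ty":0,"tz":0,"spin":-5},{"grip":-1,"tx":0,"ty":0,"tz":0,"spin":-5},{"grip":-1,"tx":0,"ty":0,"tz":0,"spin":-5},{"grip":-1,"tx":0,"ty":0,"tz":0,"spin":-5}]'
python3 -m creep '[{"grip":-1,"tx":0,"ty":0,"tz":0,"spin":-5},{"grip":-1,"tx":0,"ty":0,"tz":0,"spin":-5},{"grip":-1,"tx":0,"ty":0,"tz":0,"spin":-5},{"grip":-1,"tx":0,"ty":0,"tz":0,"spin":-5},{"grip":-1,"tx":0,"ty":0,"tz":0,"spin":-5},{"grip":-1,"tx":0,"ty":0,"tz":0,"spin":-5},{"grip":-1,"tx":0,"ty":0,"tz":0,"spin":-5},{"grip":-1,"tx":0,"ty":0,"tz":0,"spin":-5}]'
python3 -m creep '[{"grip":-1,"tx":0,"ty":0,"tz":0,"spin":-4},{"grip":-1,"tx":0,"ty":0,"tz":0,"spin":-4},{"grip":-1,"tx":0,"ty":0,"tz":0,"spin":-3},{"grip":-1,"tx":0,"ty":0,"tz":0,"spin":-2},{"grip":-1,"tx":0,"ty":0,"tz":0,"spin":-2},{"grip":-1,"tx":0,"ty":0,"tz":0,"spin":0},{"grip":-1,"tx":0,"ty":0,"tz":0,"spin":0}]'
python3 - <<'E'
from h import *
where()
E
```

```text
clock: 11.47
tool_pos: [0.5716, -0.1826, 0.0906]
eef_rot: [0.456, 0.89, -0.001, -0.002]
contact_force: [-6.7, 0.9, 4.6]
opening: 0.134
finger_force: 37.3
clock: 12.13
tool_pos: [0.5701, -0.1846, 0.0906]
eef_rot: [0.125, 0.992, -0.002, -0.004]
contact_force: [-7.5, -2.0, 7.1]
opening: 0.134
finger_force: 37.3
clock: 12.72
tool_pos: [0.5702, -0.1852, 0.0906]
eef_rot: [-0.002, 1.0, -0.001, -0.004]
contact_force: [-7.7, -2.7, 8.0]
opening: 0.139
finger_force: 34.1
t 12.72 tcp [ 0.5702 -0.1852  0.0906] yaw_y 90.3 z [-0.007 -0.003 -1.   ] F [-7.7 -2.7  8. ] M [-0.48  1.61 -0.71] op 0.139 ff 34.1 q [ 0.49  0.89 -0.46  1.74  0.6   0.66  1.26]
```

At the stop again (Mz -0.71). Release, rise and check.

```bash
python3 -m creep '[{"grip":0.3,"tx":0,"ty":0,"tz":0,"spin":0},{"grip":0.3,"tx":0,"ty":0,"tz":0,"spin":0},{"grip":0.3,"tx":0,"ty":0,"tz":0,"spin":0},{"grip":0.3,"tx":0,"ty":0,"tz":0,"spin":0},{"grip":0.3,"tx":0,"ty":0,"tz":0,"spin":0},{"grip":0.3,"tx":0,"ty":0,"tz":0,"spin":0},{"grip":0.3,"tx":0,"ty":0,"tz":-1,"spin":0},{"grip":0.5,"tx":0,"ty":0,"tz":-2,"spin":0}]'
python3 -m creep '[{"grip":1,"tx":0,"ty":0,"tz":-2,"spin":0},{"grip":1,"tx":0,"ty":0,"tz":-2,"spin":0},{"grip":1,"tx":0,"ty":0,"tz":-2,"spin":0},{"grip":1,"tx":0,"ty":0,"tz":0,"spin":0},{"grip":1,"tx":0,"ty":0,"tz":0,"spin":0}]'
python3 - <<'E'
from h import *
snap('wrist','w5.png'); wbar('w5')
d=np.load('pics/d0.npy')
go(.676,-.009,.18)
E
```

```text
clock: 13.38
tool_pos: [0.5724, -0.1825, 0.1195]
eef_rot: [-0.005, 1.0, 0.001, -0.002]
contact_force: [0.2, -0.7, 0.1]
opening: 0.705
finger_force: 0.0
clock: 13.8
tool_pos: [0.5748, -0.1829, 0.1823]
eef_rot: [-0.005, 1.0, -0.0, 0.001]
contact_force: [0.0, -0.7, 0.6]
opening: 1.001
finger_force: 0.0
[307 186  20  60 442] ((571.0048828125, -185.6510467529297), (11.104044914245605, 46.43415451049805), 85.10286712646484) [[547.0, -189.0], [594.0, -193.0], [595.0, -182.0], [548.0, -178.0]] [ 0.57022739 -0.18626589] 0.11612965249725303
t 13.85 tcp [ 0.5738 -0.1829  0.1811] yaw_y 90.5 z [ 0. -0. -1.] F [ 0.   0.4 -0.3] M [0.05 0.01 0.  ] op 0.999 ff 0.0 q [ 0.53  0.77 -0.54  1.68  0.51  0.83  1.34]
tool cm [-10.38  17.3    0.11]
```

Right knob at 85.1°, so both are at their stops. Now the tab, with the fingers closing along the tote's y (yaw 104°).

```bash
python3 -m creep '[{"grip":1,"tx":0,"ty":0,"tz":0,"spin":-6.8},{"grip":1,"tx":0,"ty":0,"tz":0,"spin":-6.7},{"grip":1,"tx":-2.8,"ty":2.9,"tz":0,"spin":0},{"grip":1,"tx":-2.8,"ty":2.9,"tz":0,"spin":0},{"grip":1,"tx":-2.8,"ty":2.9,"tz":0,"spin":0},{"grip":1,"tx":-2.8,"ty":3,"tz":0,"spin":0},{"grip":1,"tx":-2.8,"ty":3,"tz":0,"spin":0}]'
python3 -m creep '[{"grip":1,"tx":0,"ty":0,"tz":0,"spin":0},{"grip":1,"tx":0,"ty":0,"tz":0,"spin":0}]'
python3 - <<'E'
from h import *
snap('wrist','w6.png')
go(.674,-.006,.034)
p=cv2.imread('pics/w6.png').astype(int);z=np.load('pics/w6.npy');c=optics.get_calibration('wrist')
v,u=np.mgrid[:400,:640];dx,dy=u-c['cx'],v-c['cy'];rr=np.hypot(dx,dy)+1e-9;t=np.tan(rr/c['fx'])
P=np.stack([dx/rr*t*z,dy/rr*t*z,z,z*0+1],-1)@np.linalg.inv(c['extrinsics']).T
np.save('pics/P6.npy',P)
ax=np.array([.970,.242]);q=P[...,:2]-[.536,-.0405]
m=(z>0)&(abs(P[...,2]-.070)<.006)&(q@ax>.116)&(abs(q@[-.242,.970])<.05)
print(m.sum(),cv2.minAreaRect((P[m][:,:2]*1000).astype(np.float32)),np.median(P[m],0))
E
```

```text
clock: 14.43
tool_pos: [0.6739, -0.0049, 0.1793]
eef_rot: [-0.122, 0.993, -0.0, -0.001]
contact_force: [1.4, -0.6, 1.0]
opening: 1.004
finger_force: 0.0
clock: 14.6
tool_pos: [0.6738, -0.002, 0.1793]
eef_rot: [-0.125, 0.992, 0.001, -0.001]
contact_force: [-0.1, -1.7, 0.3]
opening: 0.998
finger_force: 0.0
t 14.65 tcp [ 0.6733 -0.0056  0.1792] yaw_y 104.2 z [-0.003 -0.001 -1.   ] F [-0.1 -1.1 -0.1] M [-0.02  0.04  0.07] op 1.001 ff 0.0 q [ 0.23  0.87 -0.58  1.45  0.53  0.98  1.33]
tool cm [-0.1  -0.06 14.52]
879 ((673.6029663085938, -10.443273544311523), (49.4158821105957, 14.053858757019043), 14.251385688781738) [ 0.67171684 -0.01051063  0.06988674  1.        ]
```

View pics/w6.png

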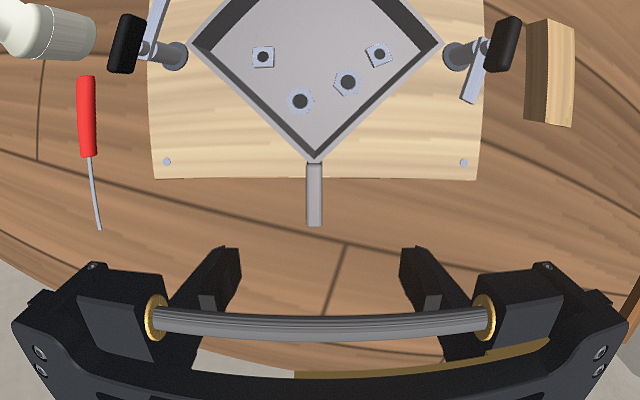

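The wrist view shows both dogs clear of the rim: left knob at (505,45), right at (128,45). The tab runs from (314,165) to (314,226), slightly off centre, and its centre is (.6736,-.0104). Descend and grip.

```bash
python3 -m creep '[{"grip":1,"tx":0.1,"ty":-0.5,"tz":2,"spin":0},{"grip":1,"tx":0,"ty":0,"tz":2.5,"spin":0},{"grip":1,"tx":0,"ty":0,"tz":2.5,"spin":0},{"grip":1,"tx":0,"ty":0,"tz":2.5,"spin":0},{"grip":1,"tx":0,"ty":0,"tz":2.5,"spin":0},{"grip":1,"tx":0,"ty":0,"tz":1.5,"spin":0},{"grip":1,"tx":0,"ty":0,"tz":0.9,"spin":0},{"grip":0,"tx":0,"ty":0,"tz":0,"spin":0}]' 15
python3 -m creep '[{"grip":-1,"tx":0,"ty":0,"tz":0,"spin":0},{"grip":-1,"tx":0,"ty":0,"tz":0,"spin":0},{"grip":-1,"tx":0,"ty":0,"tz":0,"spin":0},{"grip":-1,"tx":0,"ty":0,"tz":0,"spin":0},{"grip":-1,"tx":0,"ty":0,"tz":0,"spin":0},{"grip":-1,"tx":0,"ty":0,"tz":0,"spin":0},{"grip":-1,"tx":0,"ty":0,"tz":0,"spin":0},{"grip":-1,"tx":0,"ty":0,"tz":0,"spin":0}]'
python3 -m creep '[{"grip":-1,"tx":0,"ty":0,"tz":0,"spin":0},{"grip":-1,"tx":0,"ty":0,"tz":0,"spin":0},{"grip":-1,"tx":0,"ty":0,"tz":0,"spin":0},{"grip":-1,"tx":0,"ty":0,"tz":0,"spin":0},{"grip":-1,"tx":0,"ty":0,"tz":0,"spin":0},{"grip":-1,"tx":0,"ty":0,"tz":0,"spin":0}]'
python3 - <<'E'
from h import *
go(.6736,-.0104,.034)
E
```

```text
clock: 15.32
tool_pos: [0.6726, -0.0131, 0.0346]
eef_rot: [-0.121, 0.993, -0.0, -0.002]
contact_force: [-0.2, 0.2, 0.5]
opening: 0.946
finger_force: 0.0
clock: 15.98
tool_pos: [0.6744, -0.0113, 0.0368]
eef_rot: [-0.122, 0.993, 0.0, 0.0]
contact_force: [-0.9, -0.2, -0.3]
opening: 0.343
finger_force: 0.0
clock: 16.48
tool_pos: [0.6743, -0.0106, 0.0367]
eef_rot: [-0.122, 0.993, 0.001, 0.0]
contact_force: [-0.4, 2.3, 0.0]
opening: 0.156
finger_force: 15.0
t 16.48 tcp [ 0.6743 -0.0106  0.0367] yaw_y 104.0 z [-0.     0.001 -1.   ] F [-0.4  2.3  0. ] M [ 0.5   0.15 -0.17] op 0.156 ff 15.0 q [ 0.2   1.05 -0.49  1.51  0.65  0.75  1.24]
tool cm [0.06 0.04 0.27]
```

```bash
python3 -m creep '[{"grip":-1,"tx":0.08,"ty":0,"tz":-0.5,"spin":0},{"grip":-1,"tx":0.1,"ty":0,"tz":-0.55,"spin":0},{"grip":-1,"tx":0.12,"ty":0,"tz":-0.55,"spin":0},{"grip":-1,"tx":0.14,"ty":0,"tz":-0.55,"spin":0},{"grip":-1,"tx":0.15,"ty":0,"tz":-0.55,"spin":0},{"grip":-1,"tx":0.16,"ty":0,"tz":-0.55,"spin":0},{"grip":-1,"tx":0.16,"ty":0,"tz":-0.55,"spin":0},{"grip":-1,"tx":0.16,"ty":0,"tz":-0.55,"spin":0}]'
python3 -m creep '[{"grip":-1,"tx":0,"ty":0,"tz":0,"spin":0},{"grip":-1,"tx":0,"ty":0,"tz":0,"spin":0}]'
python3 - <<'E'
from h import *
where(); snap('side','d1.png')
a=cv2.imread('pics/d1.png')[130:330,240:460]; cv2.imwrite('pics/d1c.png',cv2.resize(a,None,fx=2.7,fy=2.7,interpolation=cv2.INTER_CUBIC))
E
```

```text
clock: 17.15
tool_pos: [0.6638, -0.0141, 0.0809]
eef_rot: [-0.122, 0.993, 0.0, 0.0]
contact_force: [-0.1, 0.9, -3.1]
opening: 0.163
finger_force: 15.0
clock: 17.32
tool_pos: [0.6642, -0.014, 0.0807]
eef_rot: [-0.122, 0.993, -0.0, 0.0]
contact_force: [1.4, 1.2, -2.9]
opening: 0.161
finger_force: 15.0
t 17.32 tcp [ 0.6642 -0.014   0.0807] yaw_y 104.0 z [ 0.001  0.    -1.   ] F [ 1.4  1.2 -2.9] M [ 0.32 -0.26 -0.16] op 0.161 ff 15.0 q [ 0.22  0.98 -0.52  1.54  0.62  0.79  1.26]
```

View pics/d1c.png

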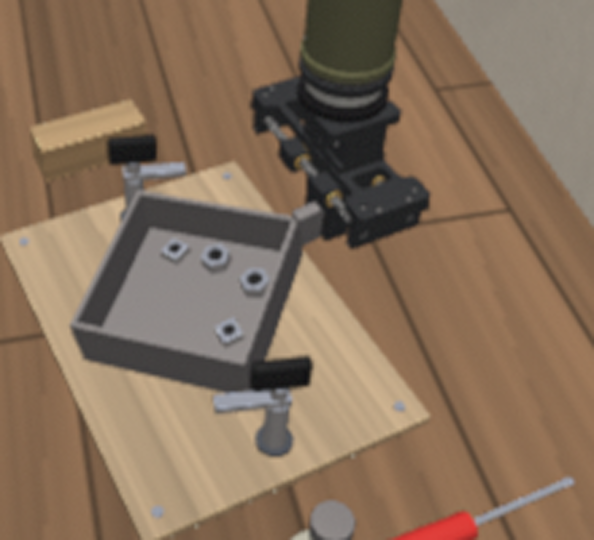

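The tote pivots in the pads: tab at (310,222), dogs clear, nuts still inside. I'll continue to about 30°.

```bash
python3 -m creep '[{"grip":-1,"tx":0.2,"ty":0,"tz":-0.51,"spin":0},{"grip":-1,"tx":0.2,"ty":0,"tz":-0.51,"spin":0},{"grip":-1,"tx":0.22,"ty":0,"tz":-0.51,"spin":0},{"grip":-1,"tx":0.22,"ty":0,"tz":-0.51,"spin":0},{"grip":-1,"tx":0.24,"ty":0,"tz":-0.51,"spin":0},{"grip":-1,"tx":0.24,"ty":0,"tz":-0.51,"spin":0},{"grip":-1,"tx":0.25,"ty":0,"tz":-0.51,"spin":0},{"grip":-1,"tx":0.26,"ty":0,"tz":-0.51,"spin":0}]'
python3 -m creep '[{"grip":-1,"tx":0.29,"ty":0,"tz":-0.47,"spin":0},{"grip":-1,"tx":0.3,"ty":0,"tz":-0.47,"spin":0},{"grip":-1,"tx":0.31,"ty":0,"tz":-0.47,"spin":0},{"grip":-1,"tx":0.32,"ty":0,"tz":-0.47,"spin":0},{"grip":-1,"tx":0.33,"ty":0,"tz":-0.46,"spin":0},{"grip":-1,"tx":0.34,"ty":0,"tz":-0.46,"spin":0},{"grip":-1,"tx":0.35,"ty":0,"tz":-0.46,"spin":0},{"grip":-1,"tx":0.36,"ty":0,"tz":-0.46,"spin":0}]'
python3 -m creep '[{"grip":-1,"tx":0,"ty":0,"tz":0,"spin":0},{"grip":-1,"tx":0,"ty":0,"tz":0,"spin":0},{"grip":-1,"tx":0,"ty":0,"tz":0,"spin":0},{"grip":-1,"tx":0,"ty":0,"tz":0,"spin":0},{"grip":-1,"tx":0,"ty":0,"tz":0,"spin":0},{"grip":-1,"tx":0,"ty":0,"tz":0,"spin":0}]'
python3 - <<'E'
from h import *
where(); snap('side','d2.png'); p,d=snap('scene','s2.png')
a=cv2.imread('pics/d2.png')[130:330,240:460]; b=cv2.imread('pics/s2.png')[140:290,210:375]
o=np.zeros((364,800,3),np.uint8); a=cv2.resize(a,(400,364),interpolation=cv2.INTER_CUBIC); o[:,:400]=a; o[:,400:]=cv2.resize(b,(400,364),interpolation=cv2.INTER_CUBIC); cv2.imwrite('pics/c2.png',o)
E
```

```text
clock: 18.03
tool_pos: [0.646, -0.0185, 0.1217]
eef_rot: [-0.122, 0.993, 0.0, 0.0]
contact_force: [0.6, 0.5, -3.4]
opening: 0.154
finger_force: 15.0
clock: 18.7
tool_pos: [0.6199, -0.025, 0.1583]
eef_rot: [-0.122, 0.993, -0.0, -0.001]
contact_force: [0.2, 1.2, -2.2]
opening: 0.159
finger_force: 15.0
clock: 19.2
tool_pos: [0.6207, -0.0248, 0.1578]
eef_rot: [-0.122, 0.993, -0.0, -0.0]
contact_force: [-0.8, 0.7, -1.6]
opening: 0.156
finger_force: 15.0
t 19.2 tcp [ 0.6207 -0.0248  0.1578] yaw_y 104.0 z [-0.001 -0.    -1.   ] F [-0.8  0.7 -1.6] M [ 0.22  0.13 -0.1 ] op 0.156 ff 15.0 q [ 0.27  0.83 -0.57  1.64  0.57  0.84  1.28]
```

View pics/c2.png

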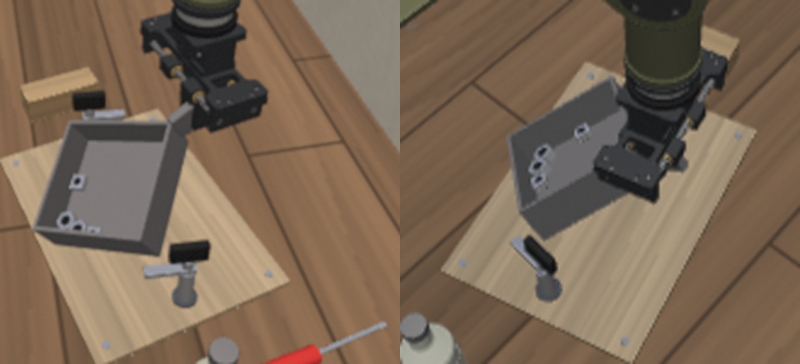

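Three nuts are in the low corner. One square nut is up the left wall at crop pixel (77,181). I'll wait briefly, measure the tilt and see whether it's still moving.

```bash
cat >> h.py <<'E'
def tilt(f):
    c=optics.get_calibration('side');p=cv2.imread(f'pics/{f}.png').astype(int);z=np.load(f'pics/{f}.npy')
    v,u=np.mgrid[:400,:640]
    P=(np.stack([(u-c['cx'])/c['fx']*z,(v-c['cy'])/c['fy']*z,z,z*0+1],-1)@np.linalg.inv(c['extrinsics']).T)[...,:3]
    q=P[212:248,294:316].reshape(-1,3)
    for _ in range(3):
        m=q.mean(0);n=np.linalg.svd(q-m)[2][2];n*=np.sign(n[2]);e=(q-m)@n;q=q[abs(e)<.003]
    print('tilt',np.degrees(np.arccos(n[2])).round(1),'dir',np.degrees(np.arctan2(-n[1],-n[0])).round(1))
    # nuts: bright pixels 5-16mm above floor plane
    h=(P-m)@n; k=(h>.005)&(h<.018)&(p.min(-1)>120)&(abs(u-285)<40)&(abs(v-235)<40)
    K,l,st,ce=cv2.connectedComponentsWithStats(k.astype(np.uint8))
    for i in range(1,K):
        if st[i,4]>5: print(ce[i].round(0),st[i,4],P[l==i].mean(0).round(3))
E
python3 -m creep '[{"grip":-1,"tx":0,"ty":0,"tz":0,"spin":0},{"grip":-1,"tx":0,"ty":0,"tz":0,"spin":0},{"grip":-1,"tx":0,"ty":0,"tz":0,"spin":0},{"grip":-1,"tx":0,"ty":0,"tz":0,"spin":0},{"grip":-1,"tx":0,"ty":0,"tz":0,"spin":0},{"grip":-1,"tx":0,"ty":0,"tz":0,"spin":0},{"grip":-1,"tx":0,"ty":0,"tz":0,"spin":0},{"grip":-1,"tx":0,"ty":0,"tz":0,"spin":0}]'
python3 - <<'E'
from h import *
snap('side','d3.png'); tilt('d2'); tilt('d3')
E
```

```text
clock: 19.97
tool_pos: [0.6209, -0.0248, 0.1582]
eef_rot: [-0.122, 0.993, -0.0, -0.0]
contact_force: [-0.9, 0.2, -3.4]
opening: 0.163
finger_force: 15.0
tilt 46.5 dir 1.8
[267. 216.] 80 [0.437 0.092 0.014]
[292. 232.] 579 [ 0.489 -0.024  0.062]
[279. 270.] 65 [ 0.445 -0.097  0.014]
tilt 47.9 dir 1.2
[268. 214.] 57 [0.442 0.098 0.013]
[293. 232.] 590 [ 0.491 -0.024  0.063]
[280. 270.] 63 [ 0.448 -0.097  0.014]
```

```bash
sed -i 's/q=P\[212:248,294:316\].reshape(-1,3)/q=P[212:248,294:316][z[212:248,294:316]>0]; q=q[abs(q[:,2]-np.median(q[:,2]))<.05]/; s/h=(P-m)@n; k=/h=(P-m)@n; print("rms",len(q),e.std()); k=/; s/p.min(-1)>120/p.min(-1)>105/' h.py
python3 - <<'E'
from h import *
tilt('d2'); tilt('d3')
a=cv2.imread('pics/d3.png')[185:275,250:350]; cv2.imwrite('pics/c3.png',cv2.resize(a,None,fx=5,fy=5,interpolation=cv2.INTER_CUBIC))
E
```

```text
tilt 30.3 dir 13.5
rms 777 0.0011439597903935993
[282. 230.] 51 [ 0.467 -0.012  0.061]
[256. 249.] 8 [ 0.396 -0.021  0.015]
[281. 252.] 108 [ 0.454 -0.071  0.049]
[261. 262.] 7 [ 0.406 -0.063  0.015]
[264. 268.] 6 [ 0.41  -0.082  0.015]
tilt 30.1 dir 13.6
rms 778 0.0011737272746505537
[283. 229.] 49 [ 0.468 -0.011  0.062]
[281. 252.] 107 [ 0.455 -0.071  0.049]
```

View pics/c3.png

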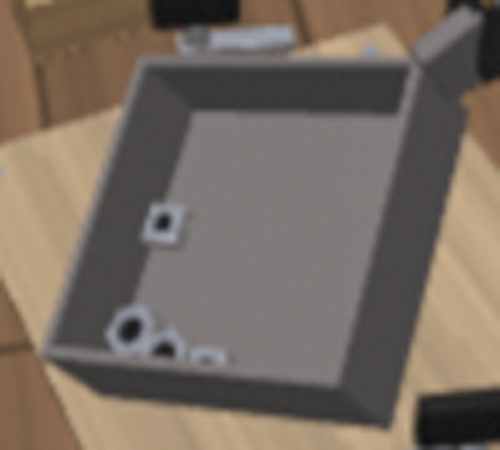

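Tilt is 30.1° and steady, but the square nut is stuck on the left wall (crop (163,222)) while the other three are in the corner. I'll tilt a little further with a short sideways shake to free it, then return to 30°.

```bash
python3 -m creep '[{"grip":-1,"tx":0.4,"ty":0,"tz":-0.5,"spin":0},{"grip":-1,"tx":0.45,"ty":0,"tz":-0.5,"spin":0},{"grip":-1,"tx":0.45,"ty":0,"tz":-0.5,"spin":0},{"grip":-1,"tx":0.48,"ty":0,"tz":-0.5,"spin":0},{"grip":-1,"tx":0,"ty":0.8,"tz":0,"spin":0},{"grip":-1,"tx":0,"ty":-0.8,"tz":0,"spin":0},{"grip":-1,"tx":0,"ty":0.8,"tz":0,"spin":0},{"grip":-1,"tx":0,"ty":-0.8,"tz":0,"spin":0}]' 20
python3 -m creep '[{"grip":-1,"tx":0,"ty":0,"tz":0,"spin":0},{"grip":-1,"tx":0,"ty":0,"tz":0,"spin":0},{"grip":-1,"tx":0,"ty":0,"tz":0,"spin":0}]'
python3 - <<'E'
from h import *
where();snap('side','d4.png'); tilt('d4')
E
```

```text
clock: 20.68
tool_pos: [0.6035, -0.0262, 0.1786]
eef_rot: [-0.124, 0.992, 0.001, 0.0]
contact_force: [-0.8, 2.8, -2.0]
opening: 0.158
finger_force: 20.1
clock: 20.93
tool_pos: [0.6038, -0.0293, 0.1781]
eef_rot: [-0.122, 0.993, -0.0, -0.0]
contact_force: [-0.5, 0.5, -1.7]
opening: 0.156
finger_force: 20.0
t 20.93 tcp [ 0.6038 -0.0293  0.1781] yaw_y 104.0 z [-0. -0. -1.] F [-0.5  0.5 -1.7] M [ 0.11  0.08 -0.01] op 0.156 ff 20.0 q [ 0.3   0.79 -0.58  1.68  0.55  0.85  1.29]
tilt 36.2 dir 13.8
rms 752 0.0010805766726213115
[251. 240.] 45 [0.387 0.012 0.014]
[279. 250.] 170 [ 0.451 -0.066  0.052]
[265. 268.] 11 [ 0.411 -0.084  0.014]
```

The stray nut has joined the cluster. Back to 30°.

```bash
python3 -m creep '[{"grip":-1,"tx":-0.48,"ty":0,"tz":0.5,"spin":0},{"grip":-1,"tx":-0.45,"ty":0,"tz":0.5,"spin":0},{"grip":-1,"tx":-0.45,"ty":0,"tz":0.5,"spin":0},{"grip":-1,"tx":-0.4,"ty":0,"tz":0.5,"spin":0},{"grip":-1,"tx":0,"ty":0,"tz":0,"spin":0},{"grip":-1,"tx":0,"ty":0,"tz":0,"spin":0},{"grip":-1,"tx":0,"ty":0,"tz":0,"spin":0},{"grip":-1,"tx":0,"ty":0,"tz":0,"spin":0}]'
python3 -m creep '[{"grip":-1,"tx":0,"ty":0,"tz":0,"spin":0},{"grip":-1,"tx":0,"ty":0,"tz":0,"spin":0},{"grip":-1,"tx":0,"ty":0,"tz":0,"spin":0},{"grip":-1,"tx":0,"ty":0,"tz":0,"spin":0}]'
python3 - <<'E'
from h import *
where();snap('side','d5.png'); snap('scene','s5.png'); tilt('d5')
a=cv2.imread('pics/d5.png')[185:285,250:360]; b=cv2.imread('pics/s5.png')[140:260,228:360]
o=np.hstack([cv2.resize(x,(400,364),interpolation=cv2.INTER_CUBIC) for x in(a,b)]); cv2.imwrite('pics/c5.png',o)
E
```

```text
clock: 21.65
tool_pos: [0.6209, -0.0248, 0.1582]
eef_rot: [-0.122, 0.993, 0.0, 0.0]
contact_force: [-0.4, -0.2, -1.4]
opening: 0.156
finger_force: 20.0
clock: 21.98
tool_pos: [0.6209, -0.0248, 0.1583]
eef_rot: [-0.122, 0.993, 0.0, 0.0]
contact_force: [0.1, -1.1, -1.8]
opening: 0.16
finger_force: 20.0
t 21.98 tcp [ 0.6209 -0.0248  0.1583] yaw_y 104.0 z [ 0.  0. -1.] F [ 0.1 -1.1 -1.8] M [ 0.02 -0.06 -0.06] op 0.16 ff 20.0 q [ 0.27  0.83 -0.57  1.64  0.57  0.84  1.28]
tilt 30.4 dir 13.6
rms 778 0.00111473925493724
[248. 235.] 8 [0.382 0.032 0.014]
[281. 249.] 155 [ 0.455 -0.063  0.05 ]
[256. 249.] 12 [ 0.396 -0.022  0.015]
```

View pics/c5.png

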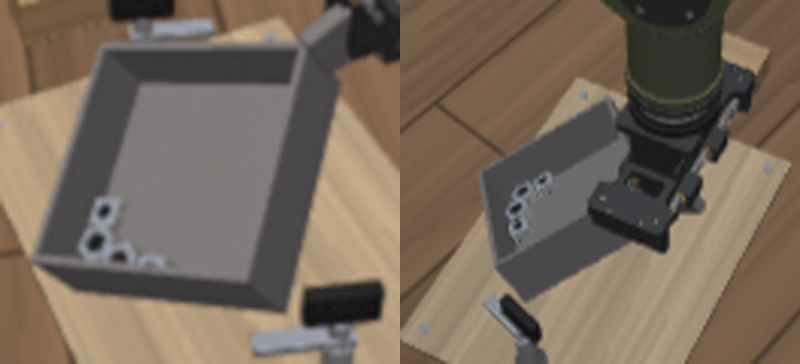

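The side and scene crops show all four nuts packed together in the low corner, around (100,240) in the left crop. Both dogs are clear and the tilt is 30.4°, steady. Handing in.

```bash
python3 -c "from plant import workorder; print(workorder.finish_job())"
```

```text
the job is handed in; nothing more can be done
None
```

The job is handed in at about 22 s: both clamps were turned to their end stops, left first. The tote is gripped by its tab and held steady at about 30° (36° for a moment to free one stuck nut), all four nuts are in the opposite corner, and the arm touched none of the bystanders.

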